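Load, pin and lift a clamshell thaw carrier

TASK

Get the vial carrier ready for the thaw bath: stand the spare vial from the bench in the carrier's one empty pocket, then swing the hinged gate fully shut over the row of vials, and then push the locking pin, parked in the stand, all the way down through the lined-up knuckles. Only once it is pinned, take the carrier across both halves so that your grip presses gate and block together, lift it straight up out of the stand, upright and at least a hand's breadth (80 mm) clear, and finish still holding it there, squeezed shut. Leave the bottle, the timer and the tape roll where they are.

Things in the scene. Friction and masses are not known exactly. Their poses are not given: they have to be found in the camera images.
- stand: Grey loading stand, fixed, deck 120 x 180 mm with its top at 10 mm; origin on the bench below the carrier's origin, axes as the carrier's. The carrier stands loose on it (1.5 mm play) behind a 3 mm lip, between end stops (10 mm high) and a fence behind its back (12 mm above the deck), and lifts straight out. A boss at x = +49, y = -78 mm (round, 22 mm, top 44 mm above the bench) parks the pin.
- carrier: Aluminium clamshell, 0.35 to 0.6 kg; origin at its underside (10 mm above the bench), z up, y along the row of pockets. Back block: x 0 to 30, y -58 to 58, z 0 to 38 mm; below z = 16 it reaches out to x = -10 as a foot block with the sockets. The hinged gate, when shut, fills x -20 to 0: 50 mm in all across x, two flat free faces to grip from above at mid-row (back face free above z = 12).
- gate (a joint): Angle of the gate about its upright hinge, rad: 0 = shut against its stop, growing to 1.8 as the free end swings out towards carrier -x. Light friction hinge (0.012 N m), stays where it is left. Starts between 1.0 and 1.5.
- gate_hinge (a point): Point on the hinge axis, at carrier (0, +64, 20) mm, the +y end.
- gate_plate: Flat outer plate of the gate, 116 x 32 x 9 mm; origin in the middle of its outer face (at carrier (-20, 0, 22) mm when shut), x into the gate (pushing along +x closes it), y towards the hinge, z up. Measured along its y, it runs from 6 to 122 mm from the hinge axis; the axis lies 20 mm behind the outer face.
- pocket_0 (a point): Centre of the floor of pocket 0, at carrier (0, -42, 6) mm. Each pocket is a round foot socket 13.8 mm wide, 10 mm deep (mouth at carrier z = 16 mm, small chamfer), below an upright slot 14.2 mm wide in the back block that is open to the front and at the top (z = 38). Three of the four pockets hold a vial at the start; which one is empty changes.
- pocket_1 (a point): The same for pocket 1, at carrier (0, -14, 6) mm.
- pocket_2 (a point): The same for pocket 2, at carrier (0, +14, 6) mm.
- pocket_3 (a point): The same for pocket 3, at carrier (0, +42, 6) mm.
- pin_hole (a point): Centre of the top mouth of the pin hole, at carrier (0, -68, 38) mm, on the upper of three stacked knuckles (20 mm wide, round; upper and lower on the block, the middle one on the gate). With the gate shut their 10 mm holes line up, upright, down to carrier z = 2.
- pin: Steel locking pin, 40 g; origin at its tip, z up. Shank 8 mm thick, 34 mm long, its last 6 mm tapered to 4.4 mm; collar 18 mm wide (z 34 to 38 mm); round black grip 15 mm thick (z 38 to 62 mm). Starts upright in the stand's boss, collar on the boss, tip 10 mm above the bench. Home: collar on the upper knuckle, tip at carrier z = 4 mm.
- vial_0: Screw-cap cryo vial, 12 g, 47 mm tall, body 11.2 mm thick, cap 12.8 mm thick from z = 34 to 47 mm; origin at the centre of its underside, z up. One of three alike that stand in the carrier at the start; standing in a pocket, its cap shows 2 to 15 mm above the carrier's top.
- vial_1: As vial_0, in another pocket.
- vial_2: As vial_0, in another pocket.
- vial_3: The spare vial, same kind, standing alone upright on the bench to the robot's right of the stand.
- media_bottle: Bystander: media bottle, 70 x 64 x 137 mm, left of the stand. Origin under its centre.
- timer: Bystander: bench timer, 68 x 62 x 18 mm, left in front of the stand.
- tape_roll: Bystander: roll of tape lying flat, 89 x 89 x 19 mm, at the right behind the stand.
Not all that is in view belongs to the job. What is shaped like the stand but purple is not meant.

How it is judged:
By the outcome, as a careful person would: the job done as asked, in the order asked, and still so for the second after the job is handed in, while the arm keeps its last pose, push and grip.
It also fails if it takes over 72 s, if anything falls off the work surface, if the arm or the gripper's body presses on something with over 40 N, if the wrist force passes 120 N, or if a joint passes its speed limit or range.

ROBOT

A 6-joint arm with a two-finger parallel gripper is mounted at the origin on the work surface; the furniture and walls round the work are solid. World frame = base frame: x ahead of the robot, y to its left, z up, the work surface at z = 0. Lengths are in m, angles in rad, forces in N, time in s.
With the tool pointing down it reaches from about 0.275 to 0.85 m from the base axis. Payload 19 kg.
Tool frame: the origin (TCP) lies at the very end of the fingers, on their centre line; the grasp point (between the pads) lies 19 mm behind it; z points along the fingers, y is the direction in which the jaws open and shut (so a half turn about z gives the same grasp; the last joint's range is limited). The gripper opens to 85 mm and grips with 20 to 120 N. Pads are 22 mm wide; open, the fingers measure 114 mm over their backs; the gripper's body (76 mm by 85 mm) begins 54 mm behind the grasp point. The pads swing forward as they close: fully open they stand 13 mm farther back than shut.
Start: joints at [-1.373, 0.15, 1.437, -0, 1.554, -0.134], TCP at [0.187, -0.544, 0.231] pointing down, gripper open.
Joint ranges: [-2.8, 2.8], [-0.68, 2.1], [0.12, 2.68], [-1.39, 4.53], [0.16, 2.79], [-2.81, 2.81]. Speed limits (rad/s): [1.89, 1.89, 2.22, 3.01, 3.01, 3.01].

INTERFACE

Orientations are given as a unit quaternion [w, x, y, z].
In Python, from plant import manip gives the robot as it stands.
- The arm moves only by the tool move_arm, never from a script. Its argument "steps" is a list of rows, each a list of 7 numbers: the turn, a rotation vector about the world's x, y, z in rad, then the shift along the world's x, y, z in m, then the opening, from -1 (shut) to 1 (fully open). A call has 1 to 20 rows; each row is the pose to reach, as a shift and turn from the pose measured when the call began; what a row does not reach only later rows make up. A row lasts 1/12 s, in which the tool goes at most 41.7 mm and 7.16 degrees, less where a joint would pass 70% of its speed; a pose out of reach is approached as far as the arm can. A call with a gripper value outside its range is refused whole. The fingers move at their own pace and stop on an object; the grip force is fixed at half the most. Time passes only in rows, so rows that repeat a pose let the fingers close. It gives the time, the measured TCP pose, the force and the opening at its end, in the units of the state.
- manip.get_state(): the state, without advancing time (a new reading comes with each control period).
- manip.grab_frame(name): name is "scene" or "top"; returns a dict with "img" (480x640x3 uint8, blue, green, red), "range_z" (480x640 float32, m along the optical axis (not along the pixel's ray), 0 where there is no reading), "fovy" (degrees; the focal length in pixels is half the picture's height over the tangent of half this angle, whatever the lens; pixels are square), "cx", "cy" (the principal point, pixels), "R" (3x3) and "t" (3): a world point X has camera coordinates R X + t. Camera axes: x right, y down, z forward; pixel columns grow to the right and rows downward; lengths in m; the calibration is good to about 2 mm. A picture is of the moment at which its call begins.
- manip.job_done(): hands the job in, once; it reports no verdict.
Trained networks look in a picture, given as the dict that the camera call returned (one of the last four; its "shot" number tells which), for a name from the list of things; names that differ only in an ending like _2 or _b are one class to them, and where a whole thing is asked for, a point or a joint stands for the part that bears it (a point fixed in the world has none). Each returns a list of dicts, best first, with "conf" (0 to 1); they miss things now and then, are a little off and sometimes report something else, mostly with a low value. They report only what shows in the picture. A call takes as long as a camera call. They do not tell look-alikes from the thing itself.
- manip.silhouettes(picture, label): "mask" (480x640 bool, what is visible of it).
- manip.spot_point(picture, label): "centre" ([x, y, z] in m, in the coordinates of the camera as it stood for that picture, good to about 4 mm: a listed point, or the origin of a listed thing).
The state is a dict: "time_s": time; "joint_pos": joint angles; "joint_velocities": joint speeds; "effort": joint torques, N m; "ee_pos": TCP position; "tcp_rot": TCP orientation; "force": force on the tool from outside, world axes, zero at the start; "ft_torque": the same for the moment, N m; "opening": finger opening in m.
Only numpy, scipy, OpenCV 4.12 (cv2) and the standard library are available. Lean on these libraries where they do the work, as an engineer would, in place of code of your own. Each camera call takes 0.05 s, during which the arm holds its last target. There are 200 camera calls.

## Working session

There is one attempt and no reset: what is moved stays moved. The work goes in short steps, Python scripts to look and compute and a tool call to move; the robot and the scene stay as the last step left them, time stands still between calls to the robot, and variables do not carry over. Pictures are saved under pics/ and viewed, about 8 in all and at most 12, crops included, and the job is handed in when it is done.

Besides the shell and the picture viewer there is one more tool, called by a JSON object that holds its "op" and its "data". move_arm: Moves the arm, as the interface text tells. Its arguments: {"type":"object","properties":{"steps":{"type":"array"}},"required":["steps"]}

```bash
mkdir -p pics; ls; cat > h.py <<'E'
from plant import manip
import numpy as np, cv2
def cam2w(f,p): return f["R"].T@(np.asarray(p)-f["t"])
def foc(f): return 240/np.tan(np.radians(f["fovy"]/2))
def pix2w(f,u,v,z=None):
    d=np.array([(u-f["cx"])/foc(f),(v-f["cy"])/foc(f),1.])
    o=-f["R"].T@f["t"]; w=f["R"].T@d
    if z is None: return o+w*f["range_z"][int(v),int(u)]
    return o+w*(z-o[2])/w[2]
def w2pix(f,X):
    c=f["R"]@np.asarray(X)+f["t"]; return foc(f)*c[0]/c[2]+f["cx"],foc(f)*c[1]/c[2]+f["cy"]
E
python3 - <<'E'
from h import *
s=manip.get_state(); print({k:np.round(v,3) for k,v in s.items()})
fs={}
for n in("scene","top"):
    f=manip.grab_frame(n); cv2.imwrite(f"pics/{n}0.png",f["img"]); print(n,f["fovy"],f["cx"],f["cy"],cam2w(f,[0,0,0]).round(3),f["R"].round(2).tolist())
    for l in "stand carrier gate gate_hinge gate_plate pocket_0 pin_hole pin vial_0 media_bottle timer tape_roll".split():
        print(l,[(round(d["conf"],2),cam2w(f,d["centre"]).round(4).tolist()) for d in manip.spot_point(f,l)][:6])
E
```

```text
pics
{'time_s': np.float64(0.0), 'joint_pos': array([-1.373,  0.151,  1.438,  0.   ,  1.554, -0.134]), 'joint_velocities': array([-0.001,  0.   , -0.   ,  0.002, -0.   ,  0.001]), 'effort': array([ 1.0000e-03, -7.1305e+01, -5.7087e+01, -0.0000e+00,  9.0000e-03,
       -0.0000e+00]), 'ee_pos': array([ 0.187, -0.543,  0.231]), 'tcp_rot': array([-0.001,  0.986,  0.165, -0.   ]), 'force': array([ 0.061,  0.057, -0.545]), 'ft_torque': array([-0.012, -0.046, -0.008]), 'opening': np.float64(0.085)}
scene 54.76160221753655 313.115926039352 247.01424112232664 [-0.126  0.783  0.544] [[-0.74, -0.68, -0.0], [-0.29, 0.32, -0.9], [0.61, -0.66, -0.43]]
stand [(0.57, [0.2856, 0.1987, 0.0013]), (0.46, [0.5712, -0.0047, 0.0138])]
carrier [(0.92, [0.5776, 0.0069, 0.0092]), (0.57, [0.5739, -0.0083, 0.0151]), (0.54, [0.5825, 0.0096, -0.0013])]Traceback (most recent call last):
  File "<stdin>", line 7, in <module>
ValueError: it knows: carrier, gate_hinge, gate_plate, media_bottle, pin, pin_hole, pocket, stand, tape_roll, timer, vial
```

```bash
python3 - <<'E'
from h import *
for n in("scene","top"):
    f=manip.grab_frame(n); cv2.imwrite(f"pics/{n}0.png",f["img"]); print(n,f["fovy"],f["cx"],f["cy"],cam2w(f,[0,0,0]).round(3),f["R"].round(2).tolist())
    for l in "stand carrier gate_hinge gate_plate pocket pin_hole pin vial media_bottle timer tape_roll".split():
        print(l,[(round(d["conf"],2),cam2w(f,d["centre"]).round(4).tolist()) for d in manip.spot_point(f,l)][:6])
E
```

```text
scene 54.76160221753655 313.115926039352 247.01424112232664 [-0.126  0.783  0.544] [[-0.74, -0.68, -0.0], [-0.29, 0.32, -0.9], [0.61, -0.66, -0.43]]
stand [(0.96, [0.2905, 0.1989, -0.0014]), (0.85, [0.5789, 0.0061, -0.0032]), (0.24, [0.5676, -0.0337, 0.0164])]
carrier [(0.87, [0.5771, 0.0072, 0.0096])]
gate_hinge []
gate_plate [(0.89, [0.5297, 0.0733, 0.0375])]
pocket [(0.66, [0.5675, -0.0359, 0.0161]), (0.62, [0.5735, -0.0071, 0.0152]), (0.56, [0.5802, 0.0158, 0.0168]), (0.56, [0.5781, 0.0041, 0.0089])]
pin_hole [(0.74, [0.5903, 0.0698, 0.0308]), (0.55, [0.5625, -0.0627, 0.0506])]
pin [(0.52, [0.6091, -0.0808, 0.0152])]
vial [(0.68, [0.5628, -0.0594, 0.0504]), (0.56, [0.5709, -0.0095, 0.0167]), (0.5, [0.5712, -0.0352, 0.0138]), (0.37, [0.5859, 0.0152, 0.0182]), (0.25, [0.5933, 0.0721, 0.0294])]
media_bottle [(0.84, [0.6499, 0.3047, 0.0002])]
timer [(0.59, [0.454, 0.3325, -0.0026]), (0.22, [0.5848, 0.0144, 0.0215])]
tape_roll [(0.61, [0.7437, -0.2334, -0.0028])]
top 56.38180891684249 318.05092532093255 243.865909610418 [0.42  0.031 1.165] [[0.01, -1.0, -0.0], [-0.99, -0.01, -0.11], [
[... 233 characters left out ...]
9, [0.5925, 0.045, 0.0192]), (0.45, [0.5233, 0.0767, 0.0321])]
pocket [(0.76, [0.5903, 0.0453, 0.0192]), (0.7, [0.5717, -0.0402, 0.0154]), (0.67, [0.58, 0.0164, 0.0142]), (0.65, [0.5765, -0.0084, 0.0167])]
pin_hole [(0.67, [0.5616, -0.0637, 0.0493])]
pin [(0.38, [0.6109, -0.0806, 0.0121]), (0.25, [0.5788, 0.0061, 0.0139])]
vial [(0.56, [0.5756, -0.0071, 0.0173]), (0.47, [0.5693, -0.0415, 0.0156]), (0.42, [0.5808, 0.018, 0.012]), (0.41, [0.4263, -0.2053, 0.001])]
media_bottle [(0.93, [0.6501, 0.2964, 0.002])]
timer [(0.88, [0.4564, 0.3379, 0.0026]), (0.57, [0.578, 0.0011, 0.0002]), (0.3, [0.5719, -0.0394, 0.0147])]
tape_roll [(0.49, [0.5812, 0.0066, 0.0129]), (0.16, [0.6548, 0.3002, 0.0022])]
```

View pics/scene0.png

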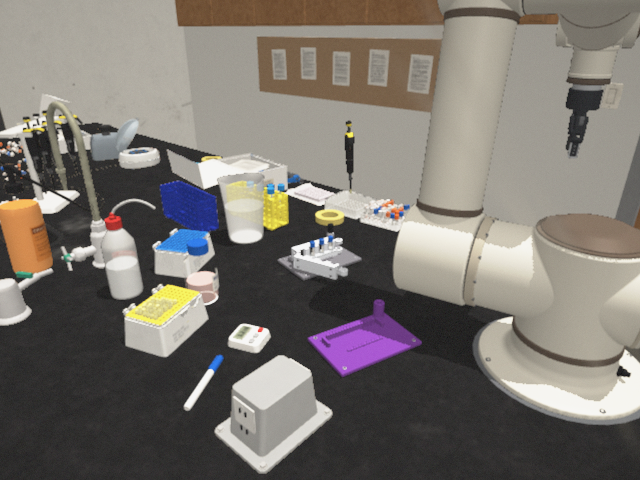

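View pics/top0.png

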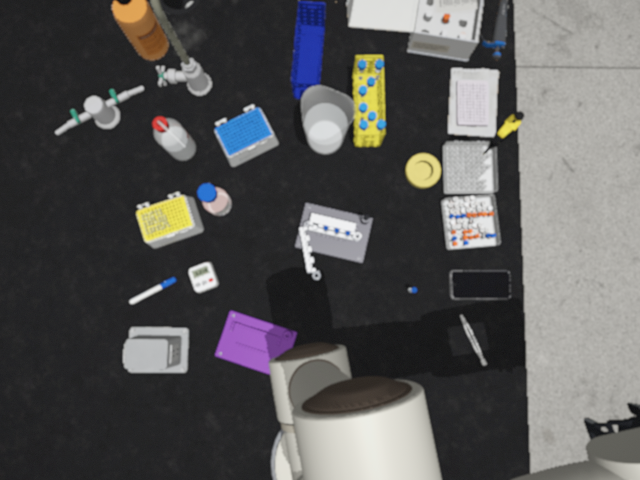

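Pocket 3 (the +y end) looks empty. The gate is open at the near-left, and the spare vial is at top-view pixel (412,290). Next I'll fit the carrier pose and look closer.

```bash
cat >> h.py <<'E'
def crop(f,u,v,w,h,k,name,pts=[]):
    im=f["img"][v:v+h,u:u+w]; im=cv2.resize(im,None,fx=k,fy=k,interpolation=cv2.INTER_CUBIC)
    for P in pts:
        q=np.array([w2pix(f,X) for X in P]); q=((q-[u,v]+.5)*k*16).astype(int)
        cv2.polylines(im,[q.reshape(-1,1,2)],False,(0,0,255),1,cv2.LINE_AA,4)
    cv2.imwrite(f"pics/{name}.png",im); return im
def C(pose,p):
    x,y,a=pose; p=np.asarray(p,float)/1000
    return np.array([x+np.cos(a)*p[0]-np.sin(a)*p[1], y+np.sin(a)*p[0]+np.cos(a)*p[1], p[2]+.01])
def ring(pose,c,r): return [C(pose,[c[0]+r*np.cos(t),c[1]+r*np.sin(t),c[2]]) for t in np.linspace(0,6.3,25)]
E
python3 - <<'E'
from h import *
from scipy.optimize import least_squares
known=dict(p0=(0,-42,6),p1=(0,-14,6),p2=(0,14,6),p3=(0,42,6),hinge=(0,64,20),hole=(0,-68,38),pin=(49,-78,0),org=(0,0,0))
obs=[]
fs={}
for n in("scene","top"):
    f=manip.grab_frame(n); fs[n]=f
    for l in "carrier gate_hinge pocket pin_hole pin vial".split():
        for d in manip.spot_point(f,l):
            if d["conf"]<.35: continue
            obs.append((n,l,cam2w(f,d["centre"])))
def near(p,l,X):
    c=[k for k in known if {"carrier":k=="org","gate_hinge":k=="hinge","pocket":k[0]=="p" and k!="pin","vial":k[0]=="p" and k!="pin","pin_hole":k=="hole","pin":k=="pin"}[l]]
    return min(((X-C(p,known[k]))[:2] for k in c),key=np.linalg.norm)
p=np.array([.577,.006,-.22])
use=[o for o in obs if np.linalg.norm(near(p,o[1],o[2]))<.012]
r=least_squares(lambda q:np.concatenate([near(q,l,X) for _,l,X in use])*1000,p,x_scale=[.01,.01,.1],loss="soft_l1",f_scale=3)
print(r.x,len(use))
for n in fs: print(n,np.mean([near(r.x,l,X) for m,l,X in use if m==n],0)*1000)
# depth of top
f=fs["top"]; v,u=np.mgrid[200:260,290:380]; P=np.array([pix2w(f,a,b) for a,b in zip(u.ravel(),v.ravel())]); 
ok=(P[:,2]>.044)&(P[:,2]<.053); Q=P[ok,:2].astype(np.float32); print(len(Q),P[ok,2].mean(),cv2.minAreaRect(Q*1000), P[:,2].max())
top=[[0,-58,38],[30,-58,38],[30,58,38],[0,58,38],[0,-58,38]]
L=[[C(r.x,x) for x in top],[C(r.x,[x,y,0]) for x,y in((-10,-58),(30,-58),(30,58),(-10,58),(-10,-58))],ring(r.x,(0,-68,38),5),ring(r.x,(0,42,6),7),ring(r.x,(49,-78,34),11)]+[ring(r.x,(0,y,53),6.4) for y in(-42,-14,14)]
im1=crop(fs["top"],285,190,100,100,6,"t1",L); im2=crop(fs["scene"],270,210,100,80,7,"s1",L)
np.save("pose.npy",r.x)
cv2.imwrite("pics/a1.png",np.hstack([cv2.resize(im1,(400,400)),cv2.resize(im2,(400,320))[:400] if 0 else cv2.copyMakeBorder(cv2.resize(im2,(400,320)),0,80,0,0,0)]))
E
```

```text
[ 0.57868816  0.00463032 -0.22525209] 23
scene [-0.30614867  0.97869375]
top [ 0.25901774 -1.51041191]
752 0.04817133428469749 ((583.1961669921875, 1.9204940795898438), (108.14615631103516, 183.3385467529297), 24.795927047729492) 1.1654463777838988
```

View pics/t1.png

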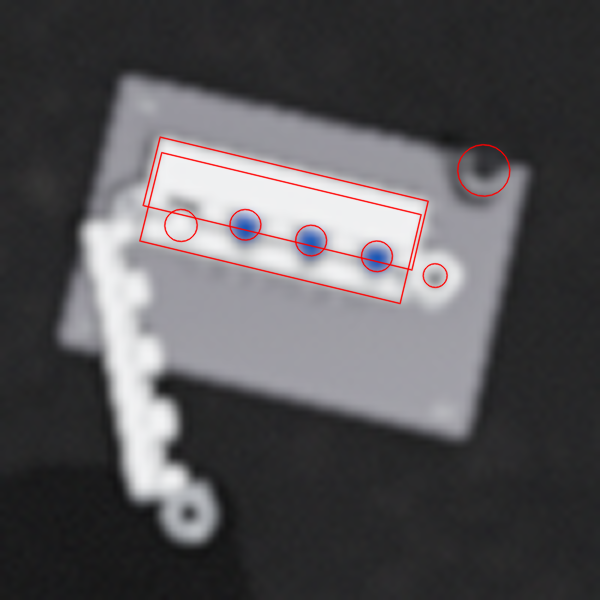

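View pics/s1.png

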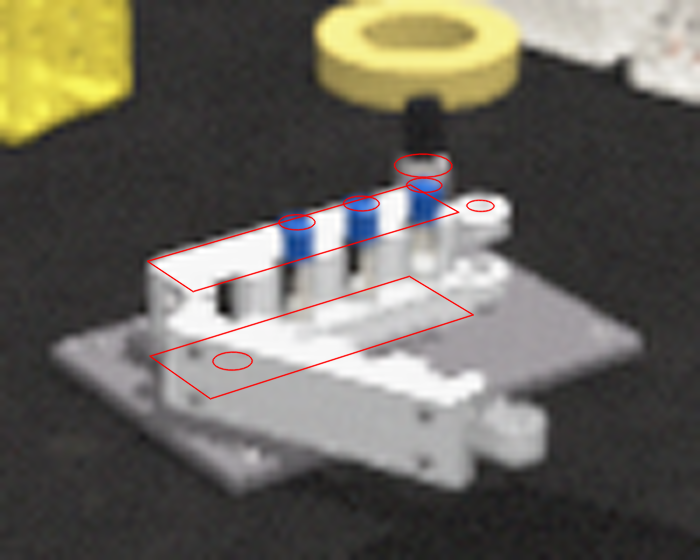

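The overlay fits to about 1 px. Pocket 3 is empty: its slot shows at top-crop (181,210). The caps sit at (245,225), (311,240) and (377,257), and the gate's free knuckle is at (190,513). Next: cap centroids and gate angle.

```bash
cat >> h.py <<'E'
def blues(f,u0,v0,u1,v1,amin=4):
    im=f["img"][v0:v1,u0:u1].astype(float); w=np.clip(im[...,0]-im[...,2]-40,0,None)*(im[...,0]>im[...,1])
    n,lab=cv2.connectedComponents((w>15).astype(np.uint8)); out=[]
    for i in range(1,n):
        m=lab==i
        if m.sum()<amin: continue
        y,x=np.nonzero(m); ww=w[m]; out.append(((x*ww).sum()/ww.sum()+u0,(y*ww).sum()/ww.sum()+v0,int(m.sum())))
    return sorted(out)
def tri(f,a,g,b):
    A=[];B=[]
    for h,(u,v) in((f,a),(g,b)):
        for r,(p,c) in enumerate(((u,h["cx"]),(v,h["cy"]))):
            k=(p-c)/foc(h); A.append(h["R"][r]-k*h["R"][2]); B.append(k*h["t"][2]-h["t"][r])
    return np.linalg.lstsq(np.array(A),np.array(B),rcond=None)[0]
E
python3 - <<'E'
from h import *
f=manip.grab_frame("scene"); g=manip.grab_frame("top"); pose=np.load("pose.npy")
bs=[b for b in blues(f,280,225,345,260)]; bt=blues(g,315,220,355,240); sp=blues(g,395,275,430,305); ssp=blues(f,330,215,440,330)
print(bs);print(bt);print("spare top",sp);print("spare scene",ssp)
print(w2pix(f,[.426,-.205,.04]))
if len(bs)==3==len(bt):
    c=np.array([tri(f,a[:2],g,b[:2]) for a,b in zip(bs,bt)]); print(c.round(4).tolist(), "pitch",np.diff(c,axis=0).round(4).tolist())
    print("pocket z=56 top-only",[pix2w(g,b[0],b[1],.0565).round(4).tolist() for b in bt])
for b in sp: print(pix2w(g,b[0],b[1],.043).round(4), pix2w(g,b[0],b[1]).round(4))
H=C(pose,(0,64,20)); K=pix2w(g,285+190/6-.5,190+513/6-.5,.038); d=(K-H)[:2]; a=np.arctan2(d[1],d[0])-pose[2]
print("H",H,"K",K,np.linalg.norm(d),"theta",(-np.pi/2-a)%(2*np.pi))
E
```

```text
[(np.float64(312.013619696176), np.float64(243.25772655840754), 28), (np.float64(321.19582909460837), np.float64(240.51373346897253), 30), (np.float64(330.2340308370044), np.float64(237.84911894273128), 27)]
[(np.float64(325.35914552736983), np.float64(227.51268357810414), 13), (np.float64(336.31807228915665), np.float64(230.13012048192772), 15), (np.float64(347.3004059539919), np.float64(232.744248985115), 13)]
spare top [(np.float64(414.06835443037977), np.float64(289.515611814346), 33)]
spare scene [(np.float64(330.76190476190476), np.float64(237.84331797235023), 19), (np.float64(392.0167938931298), np.float64(215.98015267175572), 9), (np.float64(400.8909090909091), np.float64(215.12272727272727), 4)]
(np.float64(413.6058406510457), np.float64(239.40350093574446))
[[0.5812, 0.0182, 0.0575], [0.5749, -0.0092, 0.0576], [0.5687, -0.0367, 0.0576]] pitch [[-0.0062, -0.0274, 0.0001], [-0.0063, -0.0275, 0.0]]
pocket z=56 top-only [[0.5812, 0.0181, 0.0565], [0.5749, -0.0094, 0.0565], [0.5687, -0.0368, 0.0565]]
[ 0.4299 -0.2049  0.043 ] [ 0.4298 -0.2036  0.0489]
H [0.59298269 0.06701354 0.03      ] K [0.46305128 0.0396405  0.038     ] 0.13278348558742864 theta 1.1379075554563904
```

```bash
python3 - <<'E'
from h import *
g=manip.grab_frame("top")
X=np.array([.4265,-.2045]); R=lambda z,r,c:[np.array([c[0]+r*np.cos(t),c[1]+r*np.sin(t),z]) for t in np.linspace(0,6.3,25)]
crop(g,395,275,40,30,15,"v1",[R(.047,.0064,X),R(0,.0056,X)])
for l in("vial",):
  for d in manip.spot_point(g,l): print(d["conf"],cam2w(g,d["centre"]).round(4))
  for d in manip.silhouettes(g,l):
    v,u=np.nonzero(d["mask"]); print(d["conf"],u.mean(),v.mean(),len(u))
print(g["img"][284:296,406:421].sum(2))
print((g["range_z"][284:296,406:421]*1000).astype(int))
E
```

```text
0.55 [ 0.5682 -0.0392  0.015 ]
0.52 [ 0.5768 -0.0082  0.0213]
0.46 [0.5818 0.0151 0.0109]
0.43 [ 0.4287 -0.204   0.003 ]
0.57 325.79890880748246 234.55416991426344 1283
[[ 88  89  89 100 111 110 119 118 118 119 120 115 113 113 115]
 [ 82  67  80  92  96 104 112 120 124 123 114 116 118 111 118]
 [ 82  75  89 116 132 135 148 170 178 168 137 115 115 112 117]
 [ 87 113 199 289 310 268 239 253 266 249 198 139 113 117 119]
 [109 180 333 442 460 396 327 309 317 308 259 174 125 111 118]
 [124 224 386 479 484 429 361 329 324 325 290 206 130 117 116]
 [119 204 342 422 436 410 362 327 321 319 282 206 125 115 114]
 [110 159 254 336 379 375 340 317 308 297 253 174 127 117 119]
 [114 120 180 247 289 293 270 262 262 246 201 144 119 116 125]
 [112 109 130 156 175 177 173 182 183 163 137 124 119 124 128]
 [113 115 107 103 114 113 116 122 120 114 111 115 116 124 128]
 [103 118 109 102 107 107 106 106 108 108 112 124 122 125 125]]
[[1161 1162 1160 1161 1159 1163 1161 1162 1163 1159 1159 1161 1156 1156
  1159]
 [1163 1164 1157 1160 1160 1156 1155 1159 1156 1162 1156 1161 1158 1160
  1159]
 [1160 1160 1162 1158 1159 1160 1161 1157 1157 1157 1159 1159 1156 1159
  1161]
 [1158 1157 1161 1155 1162 1159 1156 1117 1111 1115 1163 1163 1162 1157
  1158]
 [1157 1160 1156 1156 1151 1142 1112 1115 1111 1108 1110 1157 1159 1158
  1160]
 [1156 1159 1155 1157 1139 1122 1109 1110 1116 1111 1113 1158 1156 1159
  1160]
 [1154 1152 1159 1153 1139 1126 1113 1112 1112 1110 1112 1156 1155 1158
  1157]
 [1156 1158 1158 1155 1145 1132 1117 1113 1109 1112 1114 1157 1156 1159
  1156]
 [1156 1157 1156 1160 1158 1158 1155 1160 1160 1159 1159 1160 1161 1153
  1157]
 [1156 1160 1159 1159 1160 1159 1154 1157 1156 1155 1159 1155 1158 1152
  1157]
 [1156 1159 1156 1157 1157 1159 1158 1156 1155 1157 1154 1155 1155 1157
  1153]
 [1156 1155 1162 1156 1157 1155 1156 1153 1152 1158 1156 1158 1158 1158
  1157]]
```

View pics/v1.png

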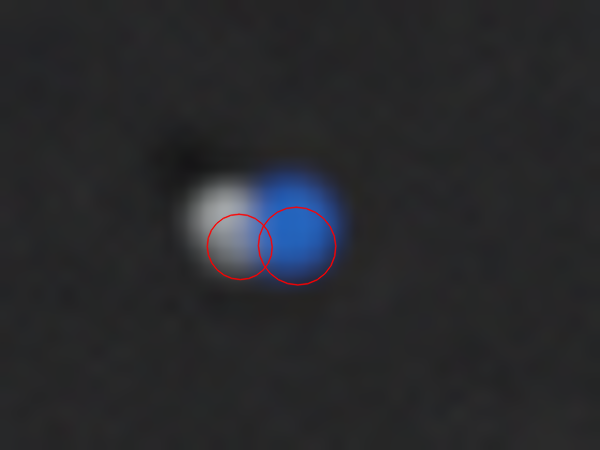

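The spare vial stands at about (0.430,-0.205): cap blob at crop (294,226), about 48 mm tall by depth. Moving above it.

{"op": "move_arm", "data": {"steps": [[0,0,-0.28,0.12,0.17,-0.05,0],[0,0,-0.557,0.243,0.338,-0.11,-0.3],[0,0,-0.557,0.243,0.338,-0.11,-0.3],[0,0,-0.557,0.243,0.338,-0.11,-0.3],[0,0,-0.557,0.243,0.338,-0.11,-0.3],[0,0,-0.557,0.243,0.338,-0.11,-0.3],[0,0,-0.557,0.243,0.338,-0.11,-0.3],[0,0,-0.557,0.243,0.338,-0.11,-0.3],[0,0,-0.557,0.243,0.338,-0.11,-0.3],[0,0,-0.557,0.243,0.338,-0.11,-0.3],[0,0,-0.557,0.243,0.338,-0.11,-0.3],[0,0,-0.557,0.243,0.338,-0.11,-0.3],[0,0,-0.557,0.243,0.338,-0.11,-0.3],[0,0,-0.557,0.243,0.338,-0.11,-0.3],[0,0,-0.557,0.243,0.338,-0.11,-0.3]]}}

```text
time_s: 3.55
ee_pos: [0.43, -0.2065, 0.1216]
tcp_rot: [0.0, 0.994, -0.113, 0.0]
force: [-0.6, -0.3, 0.1]
opening: 0.03
```

{"op": "move_arm", "data": {"steps": [[0,0,0,0,0.0015,-0.03,-0.3],[0,0,0,0,0.0015,-0.06,-0.3],[0,0,0,0,0.0015,-0.088,-0.3],[0,0,0,0,0.0015,-0.088,-0.3],[0,0,0,0,0.0015,-0.088,-0.5],[0,0,0,0,0.0015,-0.088,-0.7],[0,0,0,0,0.0015,-0.088,-0.9],[0,0,0,0,0.0015,-0.088,-0.9],[0,0,0,0,0.0015,-0.088,-0.9],[0,0,0,0,0.0015,-0.088,-0.9]]}}

```text
time_s: 4.38
ee_pos: [0.4308, -0.2058, 0.0352]
tcp_rot: [0.001, 0.994, -0.113, 0.001]
force: [-0.1, -1.0, 8.5]
opening: 0.0092
```

```bash
python3 - <<'E'
from h import *
f=manip.grab_frame("scene");g=manip.grab_frame("top"); s=manip.get_state(); print(s["opening"],s["force"],s["ee_pos"])
a=crop(f,370,170,80,90,5,"x"); b=crop(g,370,240,80,90,5,"x")
cv2.imwrite("pics/g1.png",np.hstack([a,b]))
E
```

```text
0.009558432924357116 [-1.62192921 -1.43940496  9.55213582] [ 0.43081854 -0.20574356  0.03518692]
```

View pics/g1.png

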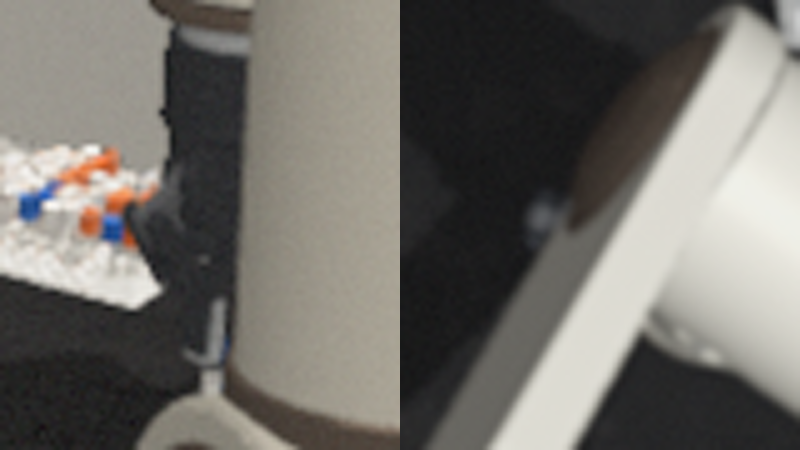

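{"op": "move_arm", "data": {"steps": [[0,0,0,0,0,0,-0.6],[0,0,0,0,0,0,-0.3],[0,0,0,0,0,0,-0.3],[0,0,0,0,0,0.02,-0.3],[0,0,0,-0.001,0.0,0.045,-0.3],[0,0,0.12,-0.001,0.0,0.045,-0.3],[0,0,0.24,-0.001,0.0,0.045,-0.3],[0,0,0.36,-0.001,0.0,0.045,-0.3],[0,0,0.48,-0.001,0.0,0.045,-0.3],[0,0,0.6,-0.001,0.0,0.045,-0.3],[0,0,0.72,-0.001,0.0,0.045,-0.3],[0,0,0.84,-0.001,0.0,0.045,-0.3],[0,0,0.96,-0.001,0.0,0.045,-0.3],[0,0,1.08,-0.001,0.0,0.045,-0.3],[0,0,1.2,-0.001,0.0,0.045,-0.3],[0,0,1.32,-0.001,0.0,0.045,-0.3],[0,0,1.44,-0.001,0.0,0.045,-0.3],[0,0,1.571,-0.001,0.0,0.045,-0.3],[0,0,1.571,-0.001,0.0,0.045,-0.3],[0,0,1.571,-0.001,0.0,0.045,-0.3]]}}

```text
time_s: 6.15
ee_pos: [0.4298, -0.2057, 0.0802]
tcp_rot: [-0.0, 0.783, 0.622, 0.002]
force: [-0.0, -0.7, 1.0]
opening: 0.0297
```

```bash
python3 - <<'E'
from h import *
f=manip.grab_frame("scene");g=manip.grab_frame("top"); s=manip.get_state(); print(s["opening"],s["force"],s["ee_pos"],s["joint_pos"].round(2))
print(blues(g,395,275,430,305),blues(f,385,220,430,270))
E
```

```text
0.02993877922418535 [-0.26340194  0.2234684  -1.13285561] [ 0.42981302 -0.20571786  0.08020164] [-0.61  0.05  1.87  0.    1.23 -0.38]
[] [(np.float64(411.96831797235023), np.float64(238.68951612903226), 32)]
```

{"op": "move_arm", "data": {"steps": [[0,0,0,0,0,-0.02,-0.3],[0,0,0,0,0,-0.043,-0.3],[0,0,0,0,0,-0.043,-0.3],[0,0,0,0,0,-0.043,-0.5],[0,0,0,0,0,-0.043,-0.7],[0,0,0,0,0,-0.043,-0.9],[0,0,0,0,0,-0.043,-0.9],[0,0,0,0,0,-0.043,-0.9],[0,0,0,0,0,-0.043,-0.9],[0,0,0,0,0,-0.043,-0.9],[0,0,0,0,0,-0.02,-0.9],[0,0,0,0,0,0.02,-0.9],[0,0,0,0,0,0.04,-0.9],[0,0,0,0,0,0.04,-0.9]]}}

```text
time_s: 7.42
ee_pos: [0.4315, -0.2068, 0.1253]
tcp_rot: [0.003, 0.784, 0.621, 0.003]
force: [-0.4, -0.3, 0.9]
opening: 0.0089
```

```bash
python3 - <<'E'
from h import *
f=manip.grab_frame("scene"); s=manip.get_state(); print(s["opening"],s["force"],s["ee_pos"],s["joint_pos"].round(2))
print(blues(f,385,190,430,270,1))
a=crop(f,370,170,80,90,6,"g2"); 
E
```

```text
0.00939810247337016 [-0.25490358  0.2114393  -1.12257623] [ 0.4307954  -0.20638912  0.12284059] [-0.61  0.01  1.82  0.    1.31 -0.38]
[(np.float64(391.96666666666664), np.float64(215.228125), 14), (np.float64(400.93683187560737), np.float64(213.28377065111758), 13), (np.float64(406.23857868020303), np.float64(206.6962774957699), 25), (np.float64(413.20526315789476), np.float64(208.34736842105264), 6)]
```

View pics/g2.png

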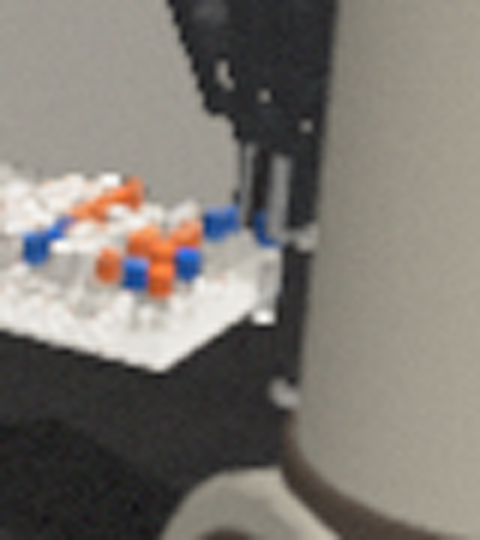

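The scene crop shows the vial held, cap at (262,225) and body below it. Moving over pocket 3.

{"op": "move_arm", "data": {"steps": [[0,0,0,0.02,0.03,0.005,-0.9],[0,0,0,0.04,0.06,0.005,-0.9],[0,0,0,0.06,0.09,0.005,-0.9],[0,0,0,0.08,0.12,0.005,-0.9],[0,0,0,0.1,0.15,0.005,-0.9],[0,0,0,0.12,0.18,0.005,-0.9],[0,0,0,0.14,0.22,0.005,-0.9],[0,0,0,0.15,0.24,0.005,-0.9],[0,0,0,0.1567,0.2514,0.0,-0.9],[0,0,0,0.1567,0.2514,0.0,-0.9],[0,0,0,0.1567,0.2514,0.0,-0.9],[0,0,0,0.1567,0.2514,0.0,-0.9],[0,0,0,0.1567,0.2514,0.0,-0.9]]}}

```text
time_s: 8.55
ee_pos: [0.5871, 0.0438, 0.1228]
tcp_rot: [0.002, 0.784, 0.621, 0.002]
force: [-0.5, 0.2, 0.3]
opening: 0.0087
```

```bash
python3 - <<'E'
from h import *
f=manip.grab_frame("scene"); s=manip.get_state(); e=s["ee_pos"]; print(s["opening"],s["force"],e,s["tcp_rot"].round(4),s["joint_pos"].round(2))
print(blues(f,285,190,345,270,1))
pose=np.array([.5780,.0044,-.2256]); np.save("pose.npy",pose)
R=lambda z,r:[np.array([e[0]+r*np.cos(t),e[1]+r*np.sin(t),z]) for t in np.linspace(0,6.3,25)]
b=e[2]-.037
crop(f,270,180,80,80,8,"g3",[R(b,.0056),R(b+.034,.0064),R(b+.047,.0064)]+[ring(pose,(0,y,53),6.4) for y in(-42,-14,14)]+[ring(pose,(0,42,16),6.9)])
print("pocket3",C(pose,(0,42,6)), [w2pix(f,C(pose,(0,y,46.5))) for y in (14,-14,-42)])
E
```

```text
0.008943766354385962 [0.55093993 0.10902642 0.42037178] [0.58719967 0.04388225 0.12299247] [0.002  0.7841 0.6206 0.0024] [-0.06  0.23  1.56  0.    1.34  0.18]
[(np.float64(300.6216216216216), np.float64(223.40540540540542), 3), (np.float64(312.01564185544765), np.float64(243.23894282632148), 28), (np.float64(321.18916155419225), np.float64(240.519427402863), 30), (np.float64(330.22691879866517), np.float64(237.853170189099), 27)]
pocket3 [0.58739503 0.04533572 0.016     ] [(np.float64(312.1268405523655), np.float64(243.6103101666064)), (np.float64(321.3116162387919), np.float64(240.90861839344328)), (np.float64(330.2737300443599), np.float64(238.2724223702309))]
```

View pics/g3.png

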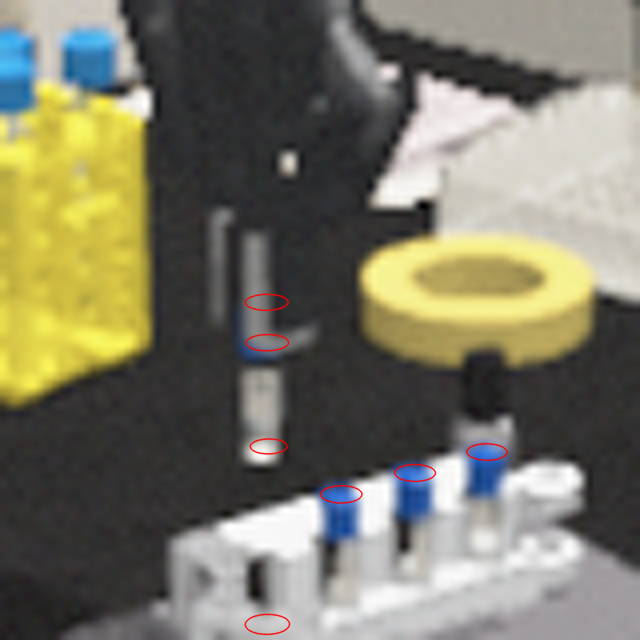

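Held vial sits about 0.5 px left of the prediction, body centre at u=262 against 267. I'll correct slightly and lower to just above the socket mouth.

{"op": "move_arm", "data": {"steps": [[0,0,0,-0.001,0.001,0,-0.9],[0,0,0,-0.001,0.001,-0.01,-0.9],[0,0,0,-0.001,0.001,-0.02,-0.9],[0,0,0,-0.001,0.001,-0.03,-0.9],[0,0,0,-0.001,0.001,-0.04,-0.9],[0,0,0,-0.001,0.001,-0.048,-0.9],[0,0,0,-0.001,0.001,-0.048,-0.9],[0,0,0,-0.001,0.001,-0.048,-0.9],[0,0,0,-0.001,0.001,-0.048,-0.9]]}}

```text
time_s: 9.35
ee_pos: [0.5864, 0.0449, 0.0753]
tcp_rot: [0.002, 0.784, 0.621, 0.003]
force: [0.5, 0.3, 1.0]
opening: 0.0091
```

```bash
python3 - <<'E'
from h import *
f=manip.grab_frame("scene"); s=manip.get_state(); e=s["ee_pos"]; print(s["opening"],s["force"],s["ft_torque"],e,s["tcp_rot"].round(4))
print(blues(f,285,190,345,270,1))
pose=np.load("pose.npy")
crop(f,280,210,60,60,10,"g4",[ring(pose,(0,y,53),6.4) for y in(-42,-14,14,42)]+[ring(pose,(0,42,16),6.9)])
E
```

```text
0.009105920301979199 [0.53800975 0.12133725 0.50433321] [ 0.03140744 -0.06794391 -0.0045435 ] [0.5865065  0.04492942 0.07546855] [0.0022 0.7841 0.6207 0.0027]
[(np.float64(301.0), np.float64(242.0), 1), (np.float64(312.0204410973642), np.float64(243.2452931683701), 28), (np.float64(321.19037871033777), np.float64(240.51637666325485), 30), (np.float64(330.2365470852018), np.float64(237.84865470852017), 27)]
```

View pics/g4.png

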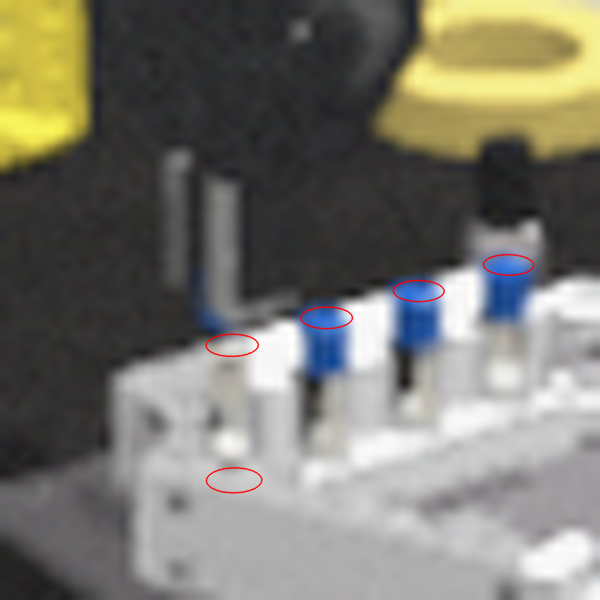

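{"op": "move_arm", "data": {"steps": [[0,0,0,-0.0004,-0.0004,-0.003,-0.9],[0,0,0,-0.0004,-0.0004,-0.006,-0.9],[0,0,0,-0.0004,-0.0004,-0.009,-0.9],[0,0,0,-0.0004,-0.0004,-0.012,-0.9],[0,0,0,-0.0004,-0.0004,-0.014,-0.9],[0,0,0,-0.0004,-0.0004,-0.014,-0.9]]}}

```text
time_s: 9.9
ee_pos: [0.586, 0.0445, 0.0609]
tcp_rot: [0.002, 0.784, 0.621, 0.002]
force: [1.6, -0.4, -1.2]
opening: 0.0092
```

{"op": "move_arm", "data": {"steps": [[0,0,0,0,0,-0.002,-0.9],[0,0,0,0,0,-0.004,-0.9],[0,0,0,0,0,-0.005,-0.9],[0,0,0,0,0,-0.005,-0.9]]}}

```text
time_s: 10.23
ee_pos: [0.586, 0.0444, 0.0557]
tcp_rot: [0.002, 0.784, 0.621, 0.002]
force: [0.5, 0.0, -1.0]
opening: 0.0094
```

{"op": "move_arm", "data": {"steps": [[0,0,0,0,0,-0.001,-0.9],[0,0,0,0,0,-0.002,-0.9],[0,0,0,0,0,-0.003,-0.9],[0,0,0,0,0,-0.003,-0.9]]}}

```text
time_s: 10.57
ee_pos: [0.5867, 0.0445, 0.0542]
tcp_rot: [0.003, 0.784, 0.621, 0.003]
force: [-2.0, -0.6, 16.9]
opening: 0.0092
```

Contact at the expected seat height (17 N). Releasing, then rising and moving to beside the gate's outer face, closing the fingers on the way.

{"op": "move_arm", "data": {"steps": [[0,0,0,0,0,0.001,-0.7],[0,0,0,0,0,0.001,-0.5],[0,0,0,0,0,0.001,-0.4],[0,0,0,0,0,0.001,-0.4],[0,0,0,0,0,0.02,-0.4],[0,0,0,0,0,0.05,-0.4],[0,0,0,-0.02,0.015,0.065,-0.5],[0,0,0,-0.05,0.035,0.065,-0.8],[0,0,0,-0.08,0.06,0.065,-1],[0,0,0,-0.09,0.07,0.065,-1],[0,0,0,-0.09,0.07,0.065,-1],[0,0,0,-0.09,0.07,0.065,-1]]}}

```text
time_s: 11.57
ee_pos: [0.4966, 0.1149, 0.1194]
tcp_rot: [0.003, 0.784, 0.621, 0.004]
force: [-0.8, -0.0, 0.3]
opening: -0.0001
```

```bash
cat > gate.py <<'E'
from h import *
def path(pose,th,d=85,off=0,hx=14.5,hy=11):
    h=hx*abs(np.cos(th))+hy*abs(np.sin(th)); n=20+h+off
    return C(pose,(-d*np.sin(th)-n*np.cos(th), 64-d*np.cos(th)+n*np.sin(th),0))[:2]
E
python3 - <<'E'
from gate import *
f=manip.grab_frame("scene"); g=manip.grab_frame("top"); s=manip.get_state(); e=s["ee_pos"]; print(s["opening"],s["force"],e,s["tcp_rot"].round(4))
print(blues(f,285,220,345,262,1));print(blues(g,305,215,355,240,1))
pose=np.load("pose.npy"); print(w2pix(f,C(pose,(0,42,46.5))),w2pix(g,C(pose,(0,42,46.5))))
for l in("gate_plate","pin_hole","gate_hinge"):
  for F in(f,g): print(l,[(round(d["conf"],2),cam2w(F,d["centre"]).round(4).tolist()) for d in manip.spot_point(F,l)][:3])
a=crop(f,270,210,80,80,5,"x",[ring(pose,(0,y,53),6.4) for y in(-42,-14,14,42)]);b=crop(g,285,190,80,100,5,"x")
cv2.imwrite("pics/r1.png",np.hstack([cv2.copyMakeBorder(a,0,100,0,0,0),b]))
for th,off in((1.14,15),(1.14,0)): print(th,off,path(pose,th,off=off))
E
```

```text
0.00010599117126171178 [0.30637279 0.37345522 0.68540257] [0.4973355  0.11406864 0.11910672] [0.0029 0.7841 0.6206 0.0033]
[(np.float64(302.2127049180328), np.float64(246.15532786885245), 34), (np.float64(312.3495575221239), np.float64(245.42772861356931), 11), (np.float64(321.1857273559012), np.float64(240.55032021957913), 30), (np.float64(330.228121927237), np.float64(237.88249754178958), 27)]
[(np.float64(325.35838926174495), np.float64(227.50738255033556), 13), (np.float64(336.3166869671133), np.float64(230.12423873325213), 15), (np.float64(347.30204081632655), np.float64(232.73469387755102), 13)]
(np.float64(302.7110006244178), np.float64(246.37996923496576)) (np.float64(314.5033943114538), np.float64(224.9209823655322))
gate_plate [(0.94, [0.5298, 0.0707, 0.0363]), (0.55, [0.5625, -0.059, 0.0497])]
gate_plate [(0.55, [0.6093, -0.0831, 0.012])]
pin_hole [(0.63, [0.5609, -0.06, 0.0524])]
pin_hole [(0.69, [0.5629, -0.0636, 0.0466]), (0.25, [0.5913, 0.0444, 0.0174])]
gate_hinge [(0.93, [0.596, 0.0704, 0.0254])]
gate_hinge [(0.84, [0.5902, 0.0645, 0.0301])]
1.14 15 [0.49869752 0.09943781]
1.14 0 [0.50175391 0.08475249]
```

The vial is seated: its scene cap is at (302.2,246.2) against an expected (302.7,246.4). Lowering beside the gate.

{"op": "move_arm", "data": {"steps": [[0,0,0,0,0,-0.03,-1],[0,0,0,0,0,-0.06,-1],[0,0,0,0,0,-0.09,-1],[0,0,0,0,0,-0.092,-1],[0,0,0,0,0,-0.092,-1]]}}

```text
time_s: 12.38
ee_pos: [0.4963, 0.1139, 0.0262]
tcp_rot: [0.002, 0.784, 0.62, 0.002]
force: [-0.7, -0.4, 1.5]
opening: 0.0001
```

```bash
python3 - <<'E'
from gate import *
s=manip.get_state(); e=s["ee_pos"]; print(s["force"],e)
pose=np.load("pose.npy")
for th,o in [(1.14,8),(1.1,2)]+[(t,0) for t in np.arange(1.05,-.01,-.07)]: print(round(th,2),(path(pose,th,off=o)-e[:2]).round(4).tolist())
E
```

```text
[-0.74195606 -0.43292649  1.48934192] [0.49631764 0.11386392 0.02615103]
1.14 [0.0038, -0.0213]
1.1 [0.0042, -0.0305]
1.05 [0.004, -0.0366]
0.98 [0.0033, -0.0427]
0.91 [0.0031, -0.0488]
0.84 [0.0033, -0.0551]
0.77 [0.004, -0.0614]
0.7 [0.0051, -0.0677]
0.63 [0.0068, -0.074]
0.56 [0.0089, -0.0802]
0.49 [0.0116, -0.0863]
0.42 [0.0147, -0.0923]
0.35 [0.0184, -0.098]
0.28 [0.0225, -0.1035]
0.21 [0.0271, -0.1088]
0.14 [0.0321, -0.1136]
0.07 [0.0375, -0.1181]
-0.0 [0.0434, -0.1222]
```

{"op": "move_arm", "data": {"steps": [[0,0,0,0.002,-0.01,0,-1],[0,0,0,0.0038,-0.0213,0,-1],[0,0,0,0.004,-0.03,0,-1],[0,0,0,0.004,-0.0366,0,-1],[0,0,0,0.0033,-0.0427,0,-1],[0,0,0,0.0031,-0.0488,0,-1],[0,0,0,0.0033,-0.0551,0,-1],[0,0,0,0.004,-0.0614,0,-1],[0,0,0,0.0051,-0.0677,0,-1],[0,0,0,0.0068,-0.074,0,-1],[0,0,0,0.0089,-0.0802,0,-1],[0,0,0,0.0116,-0.0863,0,-1],[0,0,0,0.0147,-0.0923,0,-1],[0,0,0,0.0184,-0.098,0,-1],[0,0,0,0.0225,-0.1035,0,-1],[0,0,0,0.0271,-0.1088,0,-1],[0,0,0,0.0295,-0.1112,0,-1],[0,0,0,0.0321,-0.1136,0,-1]]}}

```text
time_s: 13.88
ee_pos: [0.5287, -0.0001, 0.0261]
tcp_rot: [0.002, 0.784, 0.62, 0.002]
force: [-0.2, -0.3, 0.9]
opening: -0.0
```

```bash
python3 - <<'E'
from gate import *
s=manip.get_state(); e=s["ee_pos"]; print(s["force"],e)
pose=np.load("pose.npy")
for th in (.14,.1,.05,0): print(th,(path(pose,th)-e[:2]).round(4).tolist())
f=manip.grab_frame("scene"); print(blues(f,285,220,345,262,1))
crop(f,270,210,80,80,8,"q1",[ring(pose,(0,-68,38),5),[C(pose,p) for p in((-20,-58,38),(30,-58,38),(30,58,38),(-20,58,38),(-20,-58,38))]])
E
```

```text
[-0.16721847 -0.30694732  0.8512877 ] [ 5.28746975e-01 -6.36745788e-05  2.60736519e-02]
0.14 [-0.0003, 0.0003]
0.1 [0.0027, -0.0023]
0.05 [0.0067, -0.0054]
0 [0.0109, -0.0083]
[(np.float64(302.2023480662983), np.float64(246.81698895027625), 29), (np.float64(312.0891621829362), np.float64(243.81014604150653), 26), (np.float64(321.15045719035743), np.float64(241.2809642560266), 25)]
```

View pics/q1.png

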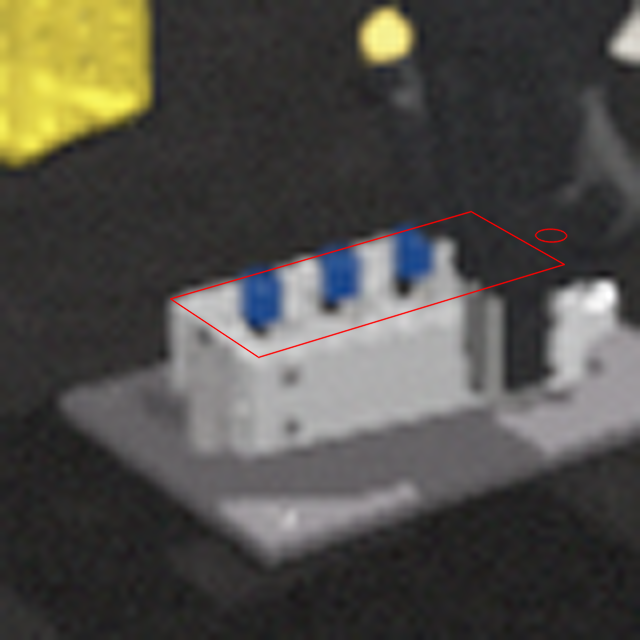

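The gate follows the finger and is about 0.14 rad from shut. Finishing the push slowly, with a check.

{"op": "move_arm", "data": {"steps": [[0,0,0,0.0027,-0.0023,0,-1],[0,0,0,0.0047,-0.0039,0,-1],[0,0,0,0.0067,-0.0054,0,-1],[0,0,0,0.0088,-0.0069,0,-1],[0,0,0,0.0109,-0.0083,0,-1],[0,0,0,0.0118,-0.0085,0,-1],[0,0,0,0.0118,-0.0085,0,-1]]}}

```text
time_s: 14.52
ee_pos: [0.5409, -0.0088, 0.0261]
tcp_rot: [0.002, 0.784, 0.62, 0.002]
force: [-0.3, -0.1, -1.2]
opening: 0.0001
```

{"op": "move_arm", "data": {"steps": [[0,0,0,0.001,-0.0002,0,-1],[0,0,0,0.002,-0.0005,0,-1],[0,0,0,0.003,-0.0007,0,-1],[0,0,0,0.003,-0.0007,0,-1]]}}

```text
time_s: 14.85
ee_pos: [0.5429, -0.0091, 0.0259]
tcp_rot: [0.001, 0.784, 0.62, 0.001]
force: [-12.0, 3.3, 8.6]
opening: -0.0001
```

{"op": "move_arm", "data": {"steps": [[0,0,0,0.002,-0.0005,0,-1],[0,0,0,0.002,-0.0005,0,-1],[0,0,0,0.002,-0.0005,0,-1]]}}

```text
time_s: 15.1
ee_pos: [0.5431, -0.0091, 0.0258]
tcp_rot: [-0.001, 0.784, 0.62, -0.0]
force: [-20.6, 3.0, 14.1]
opening: -0.0001
```

Stalled at 20 N: gate shut. Backing off, rising, and clearing the view.

{"op": "move_arm", "data": {"steps": [[0,0,0,-0.01,0.0023,0,-1],[0,0,0,-0.02,0.0045,0,-1],[0,0,0,-0.025,0.005,0.02,-1],[0,0,0,-0.025,0.005,0.06,-1],[0,0,0,-0.025,0.005,0.1,-0.5],[0,0,0,-0.025,-0.02,0.13,-0.2],[0,0,0,-0.025,-0.06,0.13,-0.2],[0,0,0,-0.025,-0.1,0.13,-0.2],[0,0,0,-0.025,-0.14,0.13,-0.2],[0,0,0,-0.025,-0.18,0.13,-0.2],[0,0,0,-0.025,-0.2,0.13,-0.2],[0,0,0,-0.025,-0.2,0.13,-0.2],[0,0,0,-0.025,-0.2,0.13,-0.2]]}}

```text
time_s: 16.18
ee_pos: [0.5177, -0.2099, 0.1556]
tcp_rot: [-0.001, 0.785, 0.62, -0.0]
force: [0.1, 0.6, 0.8]
opening: 0.0343
```

```bash
python3 - <<'E'
from gate import *
s=manip.get_state(); e=s["ee_pos"]; print(s["force"],e,s["tcp_rot"].round(4))
f=manip.grab_frame("scene"); g=manip.grab_frame("top")
bs=blues(f,285,225,345,262); bt=blues(g,305,215,355,240); print(bs,bt)
c=np.array([tri(f,a[:2],g,b[:2]) for a,b in zip(bs,bt)])if len(bs)==len(bt) else []; print(np.round(c,4).tolist())
for l in("gate_plate","pin_hole","gate_hinge","pin","carrier"):
  for F in(f,g): print(l,[(round(d["conf"],2),cam2w(F,d["centre"]).round(4).tolist()) for d in manip.spot_point(F,l)][:3])
pose=np.load("pose.npy")
L=[ring(pose,(0,-68,38),5),ring(pose,(49,-78,62),7.5),[C(pose,p) for p in((-20,-58,38),(30,-58,38),(30,58,38),(-20,58,38),(-20,-58,38))]]
a=crop(f,290,200,80,80,5,"x",L); b=crop(g,297,195,80,80,5,"x",L)
cv2.imwrite("pics/q2.png",np.hstack([a,b]))
E
```

```text
[0.14021526 0.56456263 0.8194059 ] [ 0.51768725 -0.20987874  0.15555618] [-9.000e-04  7.849e-01  6.196e-01 -4.000e-04]
[(np.float64(301.61354961832063), np.float64(245.75763358778624), 29), (np.float64(311.4920553562276), np.float64(243.01640184520758), 27), (np.float64(320.39183673469387), np.float64(240.6795918367347), 25), (np.float64(329.63502454991817), np.float64(238.21849427168576), 24)] [(np.float64(314.20375722543355), np.float64(224.28468208092485), 12), (np.float64(325.4071702944942), np.float64(227.04993597951344), 15), (np.float64(336.1759036144578), np.float64(229.50120481927712), 10), (np.float64(347.33660130718954), np.float64(232.06209150326796), 7)]
[[0.5892, 0.0465, 0.0579], [0.5825, 0.0183, 0.0577], [0.5768, -0.0087, 0.0567], [0.5707, -0.0368, 0.0559]]
gate_plate []
gate_plate [(0.56, [0.5621, 0.0096, 0.0306]), (0.54, [0.7448, -0.2356, -0.003])]
pin_hole [(0.82, [0.5669, -0.0611, 0.0527])]
pin_hole [(0.9, [0.5618, -0.0652, 0.0499])]
gate_hinge [(0.97, [0.5973, 0.0719, 0.031]), (0.67, [0.4534, 0.3351, -0.0034])]
gate_hinge [(0.7, [0.5942, 0.0669, 0.0295])]
pin [(0.53, [0.6093, -0.0823, 0.0144]), (0.18, [0.5758, -0.0068, 0.0168])]
pin [(0.61, [0.6097, -0.0811, 0.0109])]
carrier [(0.78, [0.5792, 0.0048, 0.0123]), (0.73, [0.5619, 0.0074, 0.0348]), (0.35, [0.5761, -0.037, 0.015])]
carrier [(0.6, [0.5862, 0.0068, 0.0129]), (0.23, [0.5827, 0.0171, 0.0148])]
```

View pics/q2.png

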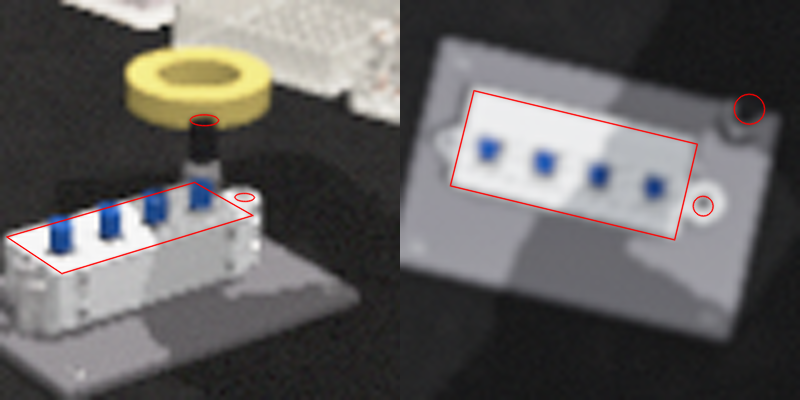

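The gate is shut and flush, and the carrier has moved about 1.3 mm back in its play. The hole shows at top-crop (703,204), the four caps are in place, and the pin stands at the boss. Fetching the pin.

{"op": "move_arm", "data": {"steps": [[0,0,0,0.03,0.04,-0.01,-0.2],[0,0,0,0.06,0.08,-0.02,-0.2],[0,0,0,0.0903,0.1269,-0.03,-0.2],[0,0,0,0.0903,0.1269,-0.03,-0.2],[0,0,0,0.0903,0.1269,-0.03,-0.2],[0,0,0,0.0903,0.1269,-0.05,-0.2],[0,0,0,0.0903,0.1269,-0.075,-0.2],[0,0,0,0.0903,0.1269,-0.1,-0.2],[0,0,0,0.0903,0.1269,-0.103,-0.2],[0,0,0,0.0903,0.1269,-0.103,-0.2]]}}

```text
time_s: 17.62
ee_pos: [0.6076, -0.082, 0.0518]
tcp_rot: [-0.002, 0.784, 0.62, -0.001]
force: [0.3, 0.1, 0.4]
opening: 0.0343
```

{"op": "move_arm", "data": {"steps": [[0,0,0,0,-0.0005,0,-0.4],[0,0,0,0,-0.0005,0,-0.6],[0,0,0,0,-0.0005,0,-0.8],[0,0,0,0,-0.0005,0,-0.8],[0,0,0,0,-0.0005,0,-0.8],[0,0,0,0,-0.0005,0,-0.8]]}}

```text
time_s: 18.12
ee_pos: [0.6083, -0.0829, 0.0536]
tcp_rot: [-0.001, 0.784, 0.62, -0.001]
force: [-1.6, -0.5, 5.9]
opening: 0.0128
```

```bash
python3 - <<'E'
from gate import *
s=manip.get_state(); e=s["ee_pos"]; print(s["force"],s["ft_torque"],e,s["tcp_rot"].round(4),s["opening"])
f=manip.grab_frame("scene")
crop(f,305,185,70,70,8,"p1",[])
print(w2pix(f,[e[0],e[1],.072]),w2pix(f,[e[0],e[1],.048]))
E
```

```text
[-1.62797601 -0.52812744  5.8773079 ] [-0.07943345  0.23529453  0.04881586] [ 0.60831853 -0.08290842  0.05362618] [-8.000e-04  7.843e-01  6.204e-01 -6.000e-04] 0.012757409938959439
(np.float64(330.36788498090255), np.float64(223.42003000784896)) (np.float64(330.251122243242), np.float64(231.72311999899648))
```

Pin gripped, with almost no side load. Lifting and carrying it over the hole.

{"op": "move_arm", "data": {"steps": [[0,0,0,0,0,0.01,-0.8],[0,0,0,0,0,0.025,-0.8],[0,0,0,0,0,0.04,-0.8],[0,0,0,0,0,0.05,-0.8],[0,0,0,-0.015,0.007,0.05,-0.8],[0,0,0,-0.03,0.014,0.05,-0.8],[0,0,0,-0.0443,0.0204,0.05,-0.8],[0,0,0,-0.0443,0.0204,0.05,-0.8],[0,0,0,-0.0443,0.0204,0.05,-0.8],[0,0,0,-0.0443,0.0204,0.05,-0.8]]}}

```text
time_s: 19.0
ee_pos: [0.5646, -0.0627, 0.1045]
tcp_rot: [-0.0, 0.784, 0.62, -0.0]
force: [-0.0, -0.1, -0.8]
opening: 0.0127
```

```bash
python3 - <<'E'
from gate import *
s=manip.get_state(); e=s["ee_pos"]; print(s["force"],s["ft_torque"],e,s["tcp_rot"].round(4),s["opening"])
f=manip.grab_frame("scene")
tip=e-[0,0,.0436]; pose=np.array([.5793,.0041,-.2256]); np.save("pose2.npy",pose)
L=[ring(pose,(0,-68,38),5)]+[[np.array([tip[0]+r*np.cos(t),tip[1]+r*np.sin(t),tip[2]+h]) for t in np.linspace(0,6.3,25)] for r,h in((.0022,0),(.004,.006),(.009,.034),(.009,.038))]
crop(f,305,195,60,60,10,"p2",L)
E
```

```text
[-0.00314217 -0.05468685 -0.75324037] [ 0.01023302 -0.00719402  0.00832918] [ 0.56463494 -0.06272903  0.10447479] [-3.000e-04  7.843e-01  6.204e-01 -2.000e-04] 0.012724216285585111
```

View pics/p2.png

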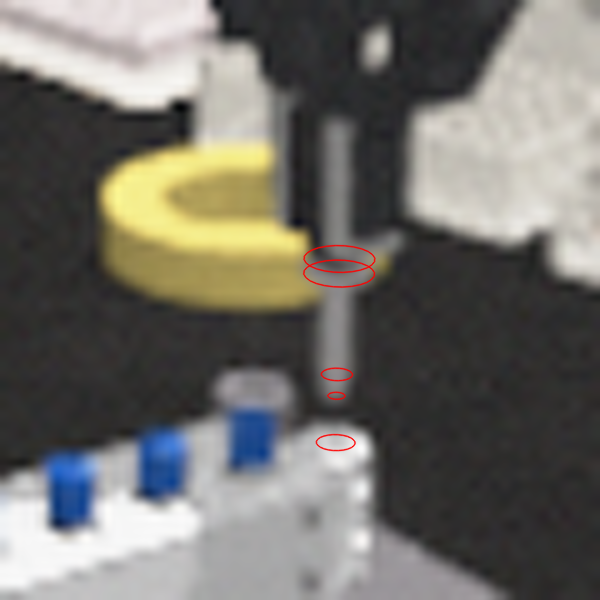

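The pin tip at (335,396) is straight above the predicted hole at (335,442), which is centred on the upper knuckle. Lowering with force checks.

{"op": "move_arm", "data": {"steps": [[0,0,0,-0.0004,0.0002,-0.005,-0.8],[0,0,0,-0.0004,0.0002,-0.01,-0.8],[0,0,0,-0.0004,0.0002,-0.013,-0.8],[0,0,0,-0.0004,0.0002,-0.016,-0.8],[0,0,0,-0.0004,0.0002,-0.018,-0.8],[0,0,0,-0.0004,0.0002,-0.018,-0.8]]}}

```text
time_s: 19.55
ee_pos: [0.5641, -0.0626, 0.0855]
tcp_rot: [-0.001, 0.784, 0.62, -0.001]
force: [0.7, 0.2, -0.8]
opening: 0.0124
```

{"op": "move_arm", "data": {"steps": [[0,0,0,0,0,-0.004,-0.8],[0,0,0,0,0,-0.008,-0.8],[0,0,0,0,0,-0.012,-0.8],[0,0,0,0,0,-0.012,-0.8]]}}

```text
time_s: 19.88
ee_pos: [0.5637, -0.0625, 0.0725]
tcp_rot: [-0.001, 0.784, 0.62, -0.001]
force: [0.2, 0.3, -1.3]
opening: 0.0129
```

{"op": "move_arm", "data": {"steps": [[0,0,0,0,0,-0.004,-0.8],[0,0,0,0,0,-0.008,-0.8],[0,0,0,0,0,-0.012,-0.8],[0,0,0,0,0,-0.014,-0.8],[0,0,0,0,0,-0.014,-0.8]]}}

```text
time_s: 20.3
ee_pos: [0.5636, -0.0625, 0.058]
tcp_rot: [-0.001, 0.784, 0.62, -0.001]
force: [1.5, -0.1, -1.0]
opening: 0.0123
```

{"op": "move_arm", "data": {"steps": [[0,0,0,0,0,-0.001,-0.8],[0,0,0,0,0,-0.002,-0.8],[0,0,0,0,0,-0.003,-0.8],[0,0,0,0,0,-0.003,-0.8]]}}

```text
time_s: 20.63
ee_pos: [0.564, -0.0629, 0.0572]
tcp_rot: [-0.0, 0.784, 0.62, -0.001]
force: [-10.3, -0.9, 28.3]
opening: 0.0122
```

Pin home: stalled at TCP z 57.2 mm (57.6 expected) with 28 N. Releasing and moving over mid-row, fully open.

{"op": "move_arm", "data": {"steps": [[0,0,0,0,0,0.0005,-0.6],[0,0,0,0,0,0.0005,-0.4],[0,0,0,0,0,0.0005,-0.2],[0,0,0,0,0,0.001,-0.2],[0,0,0,0,0,0.02,-0.2],[0,0,0,0,0,0.05,0.2],[0,0,0,0,0,0.085,0.6],[0,0,0,0.006,0.02,0.085,1],[0,0,0,0.013,0.04,0.085,1],[0,0,0,0.0202,0.0659,0.085,1],[0,0,0,0.0202,0.0659,0.085,1],[0,0,0,0.0202,0.0659,0.085,1],[0,0,0,0.0202,0.0659,0.085,1]]}}

```text
time_s: 21.72
ee_pos: [0.584, 0.0028, 0.1418]
tcp_rot: [-0.001, 0.784, 0.621, -0.001]
force: [0.9, 0.2, 0.5]
opening: 0.0852
```

```bash
python3 - <<'E'
from gate import *
s=manip.get_state(); e=s["ee_pos"]; print(s["force"],e,s["tcp_rot"].round(4),s["opening"])
f=manip.grab_frame("scene"); pose=np.load("pose2.npy")
for d in manip.spot_point(f,"pin"): print(d["conf"],cam2w(f,d["centre"]).round(4))
print("home tip",C(pose,(0,-68,4)))
print(blues(f,285,225,345,262))
# grip/collar columns in image at the hole
u=w2pix(f,C(pose,(0,-68,64)))[0]
for z in range(28,74,4):
    a=w2pix(f,C(pose,(0,-68,z))); print(z,np.round(a,1),f["img"][int(round(a[1])),int(round(a[0]))])
E
```

```text
[0.942594   0.15675144 0.50642457] [0.5839994  0.00278687 0.14180265] [-6.000e-04  7.842e-01  6.205e-01 -1.100e-03] 0.08524413475863547
0.45 [ 0.565  -0.0594  0.0157]
home tip [ 0.564089   -0.06217688  0.014     ]
[(np.float64(301.57153284671534), np.float64(246.42992700729928), 25), (np.float64(311.46983676366216), np.float64(243.6735273243435), 24), (np.float64(320.6731734523146), np.float64(240.41996653653095), 26), (np.float64(329.8247933884297), np.float64(237.74710743801654), 28)]
28 [337.9 242.2] [234 234 234]
32 [338.  240.8] [191 189 190]
36 [338.  239.4] [116 118 118]
40 [338. 238.] [67 67 67]
44 [338.1 236.6] [40 41 40]
48 [338.1 235.2] [35 34 37]
52 [338.1 233.8] [35 31 34]
56 [338.2 232.3] [37 38 39]
60 [338.2 230.9] [35 34 36]
64 [338.2 229.5] [49 47 47]
68 [338.3 228. ] [49 49 52]
72 [338.3 226.6] [51 52 56]
```

The pin reads as home (tip z 15.7 mm against 14). Descending over the carrier and squeezing.

{"op": "move_arm", "data": {"steps": [[0,0,0.005,0,0,-0.03,1],[0,0,0.005,0,0,-0.06,1],[0,0,0.005,0,0,-0.085,1],[0,0,0.005,0,0,-0.105,1],[0,0,0.005,0,0,-0.1155,1],[0,0,0.005,0,0,-0.1155,1],[0,0,0.005,0,0,-0.1155,1],[0,0,0.005,0,0,-0.1155,0.6],[0,0,0.005,0,0,-0.1155,0.4],[0,0,0.005,0,0,-0.1155,0.2],[0,0,0.005,0,0,-0.1155,-0.1],[0,0,0.005,0,0,-0.1155,-0.5],[0,0,0.005,0,0,-0.1155,-0.5],[0,0,0.005,0,0,-0.1155,-0.5],[0,0,0.005,0,0,-0.1155,-0.5]]}}

```text
time_s: 23.07
ee_pos: [0.5848, 0.0021, 0.028]
tcp_rot: [0.0, 0.783, 0.622, -0.0]
force: [-0.5, -2.1, 8.7]
opening: 0.0482
```

{"op": "move_arm", "data": {"steps": [[0,0,0,0,0,0,-1],[0,0,0,0,0,0,-1],[0,0,0,0,0,0.003,-1],[0,0,0,0,0,0.008,-1],[0,0,0,0,0,0.014,-1],[0,0,0,0,0,0.022,-1],[0,0,0,0,0,0.032,-1],[0,0,0,0,0,0.044,-1],[0,0,0,0,0,0.056,-1],[0,0,0,0,0,0.068,-1],[0,0,0,0,0,0.08,-1],[0,0,0,0,0,0.092,-1],[0,0,0,0,0,0.102,-1],[0,0,0,0,0,0.11,-1],[0,0,0,0,0,0.115,-1],[0,0,0,0,0,0.115,-1],[0,0,0,0,0,0.115,-1],[0,0,0,0,0,0.115,-1]]}}

```text
time_s: 24.57
ee_pos: [0.5845, 0.0021, 0.1423]
tcp_rot: [0.0, 0.783, 0.622, -0.001]
force: [-0.6, -0.1, -5.3]
opening: 0.0481
```

```bash
python3 - <<'E'
from gate import *
s=manip.get_state(); e=s["ee_pos"]; print(s["force"],s["ft_torque"],e,s["tcp_rot"].round(4),s["opening"],s["joint_velocities"].round(3))
f=manip.grab_frame("scene"); g=manip.grab_frame("top")
print(blues(f,285,180,345,262))
dz=.115; pose=np.load("pose2.npy"); up=np.array([0,0,dz])
print([np.round(w2pix(f,C(pose,(0,y,46.5))+up),1).tolist() for y in(42,14,-14,-42)])
for l in("pin","carrier","pin_hole","gate_hinge","gate_plate","media_bottle","timer","tape_roll"):
  for F in (f,g): print(l,[(round(d["conf"],2),cam2w(F,d["centre"]).round(4).tolist()) for d in manip.spot_point(F,l)][:2])
E
```

```text
[-0.59401578 -0.09598682 -5.3305796 ] [0.08355533 0.0031699  0.01490011] [0.58452488 0.00212375 0.14230275] [ 0.000e+00  7.829e-01  6.222e-01 -6.000e-04] 0.048132991833860744 [-0.     0.004  0.003 -0.001  0.    -0.   ]
[(np.float64(291.6475836431227), np.float64(180.61635687732343), 26), (np.float64(301.0943643512451), np.float64(202.7437745740498), 30), (np.float64(311.4418449197861), np.float64(200.0942513368984), 28), (np.float64(330.6177847113885), np.float64(197.1606864274571), 11)]
[[301.8, 201.9], [311.6, 199.6], [321.2, 197.4], [330.6, 195.2]]
pin [(0.57, [0.5623, -0.062, 0.133])]
pin [(0.54, [0.5663, -0.0635, 0.1312])]
carrier [(0.97, [0.5787, 0.0076, 0.1281])]
carrier []
pin_hole [(0.78, [0.5672, -0.0602, 0.1653])]
pin_hole [(0.9, [0.5616, -0.0627, 0.1607])]
gate_hinge [(0.64, [0.5947, 0.0674, 0.1453])]
gate_hinge [(0.52, [0.5902, 0.0674, 0.1441])]
gate_plate [(0.93, [0.564, 0.0069, 0.152])]
gate_plate [(0.49, [0.5618, 0.0103, 0.147])]
media_bottle [(0.94, [0.6496, 0.3007, -0.0021])]
media_bottle [(0.59, [0.6522, 0.2951, -0.0007])]
timer [(0.84, [0.4542, 0.3353, -0.0038])]
timer [(0.87, [0.4596, 0.3365, 0.0024]), (0.24, [0.7452, -0.2362, 0.0029])]
tape_roll [(0.61, [0.7432, -0.2342, -0.0019])]
tape_roll [(0.93, [0.7449, -0.2346, -0.0008])]
```

```bash
python3 - <<'E'
from h import *
print(manip.job_done())
s=manip.get_state(); print(s["time_s"],s["ee_pos"],s["opening"],s["force"])
E
```

```text
the job is handed in; nothing more can be done
None
the job is handed in; nothing more can be done
```

The job is handed in, with the carrier still held squeezed shut about 115 mm above the stand; `job_done` gave no verdict.

I stood the spare vial in empty pocket 3 and swung the gate shut. I then pushed the pin home through the knuckles, gripped across gate and block, and lifted straight up, in that order, at about 24.6 s of the 72 s allowed.

**Last checks:**
- **Vial:** after release its cap was within 0.6 px (about 1.5 mm) of where pocket 3 should put it.
- **Gate:** the last push stalled at about 20 N, and the picture showed the gate flush. Pressing it moved the carrier about 1.3 mm back, within its play.
- **Pin:** it stopped under 28 N at 57.2 mm tool height, where 57.6 mm was expected. After the lift its tip read 131 to 133 mm, where 129 mm was expected.
- **Grip and load:** the opening read 48.1 mm across the 50 mm carrier. It reads 2 to 4 mm low on everything held, so this fits. The load was 5.3 N, in line with the carrier's weight.
- **Bystanders:** the bottle, timer and tape roll were found where they started, to within the detector's few millimetres.

**What was less certain:** the row of caps hints at about 1° of tilt, though the pin-hole and hinge heights agree with the carrier being upright. One cap was partly hidden in that last picture, and I had used all 12 picture views, so the end state was checked by numbers only.

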